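# Feel along the cut line and show the nail

## Robot

A 6-joint arm with a two-finger parallel gripper is mounted at the origin on a cart in front of the work surface, level with it; the furniture and walls round the work are solid. World frame = base frame: x ahead of the robot, y to its left, z up, the work surface at z = 0. Lengths are in m, angles in degrees, forces in N, time in s.
With the tool pointing down it reaches from about 0.375 to 0.9 m from the base axis. Payload 3.1 kg.
Tool frame: the origin (TCP) lies at the very end of the fingers, on their centre line; the grasp point (between the pads) lies 19 mm behind it; z points along the fingers, y is the line along which they close (so a half turn about z gives the same grasp; the last joint's range is limited). The gripper opens to 87 mm and grips with 3 to 60 N. Pads are 19 mm wide; open, the fingers measure 117 mm over their backs; the gripper's body (75 mm by 190 mm) begins 51 mm behind the grasp point.
Start: joints at [-79.784, 30.224, 82.088, -0, 67.689, -10.227], TCP at [0.218, -0.586, 0.223] pointing down, gripper open.
Joint ranges: [-176.69, 176.69], [-43.24, 126.21], [12.49, 139.97], [-82, 262], [0, 151.66], [-163.58, 163.58]. Speed limits (degrees/s): [159.86, 159.86, 180, 180, 180, 180].

## Interface

Orientations are given as a 3x3 rotation matrix whose columns are the frame's x, y, z axes.
In Python, from rig import bot gives the robot as it stands.
- The arm moves only by the tool move_arm, never from a script. Its argument "increments" is a list of rows, each an object with "xyz": the shift along the tool's x, y, z in mm, a list of three; "roll": the turn about the tool's z in rad; "grip": the opening in per cent of the stroke, from 0 (shut) to 100 (fully open). A call has 1 to 5 rows; each row shifts and turns the commanded pose from where the row before left it, along the tool's axes as they then stand; what a row does not reach is not made up. A row lasts 1/12 s, in which the tool goes at most 41.7 mm and 7.16 degrees, less where a joint would pass 70% of its speed; a pose out of reach is approached as far as the arm can. A call is refused whole if a number of a shift passes 41.7 or a number of a turn 0.125, either way. A call with a gripper value outside its range is refused whole. The fingers move at their own pace and stop on an object; the grip force is fixed at half the most. Time passes only in rows, so rows that do not move let the fingers close. It gives the time, the measured TCP pose, the force, the opening and the grip force at its end, in the units of the state.
- bot.read_state(): the state, without advancing time (a new reading comes with each control period).
- bot.capture(name): name is "scene" or "side" or "wrist"; returns (picture, depth): 384x512x3 uint8, red, green, blue; 384x512 float32, m along the optical axis (not along the pixel's ray), 0 where there is no reading.
- bot.camera_model(name): a dict with "intrinsics" (3x3 intrinsics, pixels), "rvec" (rotation vector, rad) and "tvec" (3), from world to camera coordinates, as OpenCV has them; the wrist camera has in their place "tool_from_camera" (4x4, takes a point from camera to tool coordinates, whose origin is the TCP and whose axes are the flange's). Camera axes: x right, y down, z forward; pixel columns grow to the right and rows downward; lengths in m; the calibration is good to about 2 mm. A picture is of the moment at which its call begins: read the wrist's pose just before it. camera_model takes no time and is no camera call.
- bot.hand_in(): hands the job in; it is judged then, once.
Trained networks look in the newest picture that a camera, given by its name, has taken for a name from the list of things; names that differ only in an ending like _2 or _b are one class to them, and where a whole thing is asked for, a point or a joint stands for the part that bears it (a point fixed in the world has none). Each returns a list of dicts, best first, with "conf" (0 to 1); they miss things now and then, are a little off and sometimes report something else, mostly with a low value. They report only what shows in the picture. A call takes as long as a camera call.
- bot.spot_in(label, camera): "at" ([x, y, z] in m, in the coordinates of the camera as it stood for that picture, good to about 4 mm: the middle of the surface that is visible of it).
- bot.trace(label, camera): "mask" (384x512 bool, what is visible of it).
The state is a dict: "time_s": time; "joint_positions": joint angles; "qvel": joint speeds; "tau": joint torques, N m; "position": TCP position; "tcp_rot": TCP orientation; "force": force on the tool from outside, world axes, zero at the start; "moment": the same for the moment, N m; "opening": opening from 0.0 (shut) to 1.0 (fully open); "grasp_force": force on a finger pad.
Only numpy, scipy, OpenCV 4.12 (cv2) and the standard library are available. Lean on these libraries where they do the work, as an engineer would, in place of code of your own. Each camera call takes 0.05 s, during which the arm holds its last target. There are 200 camera calls.

## Task

Before this board is sawn, feel along its marked cut line for metal: with the fingers shut and pointing down, touch the red dot, then run the fingertips lightly along the cream strip, keeping to the line and in contact with it, round the bend to the dark nail head. Stop there without running past it and finish with the fingertips still resting on the nail head, holding that light touch so that the spot is shown. Touch the board nowhere else, do not shift it, and leave the tools and the nut alone; nothing is to be picked up.

Things in the scene. Friction and masses are not known exactly. Their poses are not given: they have to be found in the camera images.
- board: pale wooden board 160 x 360 x 30 mm (its x, y, z), 1.4 kg, lying loose and flat on the worktop; origin at the centre of its underside. A cream strip with a dark line along its middle lies on its top: it runs from the red dot straight to the bend (113 mm) and from there straight in the board's -y direction past the nail head; at the bend the line turns by about 30 degrees.
- strip (a joint): how far the cream strip is pressed down, m: 0 at rest, 0.004 at most. The strip stands 6 mm above the board's top and is let in on soft springs: pressed anywhere it sinks evenly as a whole, 1 mm for every 2.5 N, by at most 4 mm, and then is rigid; it rises again when released.
- strip_a: first straight part of the cream strip, 28 mm wide; origin under the red dot, level with the board's top (6 mm below the strip's top); x runs along the line towards the bend (bend at x = 0.113 m), z up. The strip begins 16 mm before the dot
- strip_b: second straight part of the cream strip, same width and height; origin under the bend; x runs along the line away from the bend towards the nail head, z up; it ends at x = 0.195 m
- red_dot (a point): centre of the red start dot (16 mm across), on the top of the strip; the strip's top is 36 mm above the worktop when not pressed; x runs along the line to the bend
- bend (a point): the bend of the line, on the top of the strip; x runs along the line towards the nail head
- nail_head (a point): centre of the dark steel nail head (18 mm across, practically flush with the strip) on the line, 100 to 155 mm beyond the bend, on the top of the strip; x runs along the line, onward from the bend. The fingers feel no step there
- pencil: red pencil 173 x 15 x 8 mm lying on the board beside the strip; origin at the centre of its underside, long axis x
- nut: steel nut 19 x 22 x 10 mm lying on the board on the other side of the strip; origin at the centre of its underside
- tape_measure: yellow tape measure 40 x 80 x 68 mm standing on the worktop; origin at the centre of its underside
- flange: round steel blade flange, 70 mm across, 22 mm high, on the worktop; origin at the centre of its underside
- spanner: open-end spanner 158 x 39 x 8 mm on the worktop; origin at the centre of its underside, long axis x
- caliper: steel sliding caliper 74 x 200 x 12 mm on the saw table behind; origin at the centre of its underside, long axis y

How it is judged:
By the outcome, as a careful person would: the job done as asked, in the order asked, and still so for the second after the job is handed in, while the arm keeps its last pose, push and grip.
It also fails if it takes over 48 s, if anything falls off the work surface, if the arm or the gripper's body presses on something with over 40 N, if the wrist force passes 120 N, or if a joint passes its speed limit or range.

## Working session

There is one attempt and no reset: what is moved stays moved. The work goes in short steps, Python scripts to look and compute and a tool call to move; the robot and the scene stay as the last step left them, time stands still between calls to the robot, and variables do not carry over. Pictures are saved under pics/ and viewed, at most 10 in all, crops included, and the job is handed in when it is done.

Besides the shell and the picture viewer there is one more tool, called after "Call:" as name(argument=value, ...), one argument or row to a line, values as JSON. move_arm: Moves the arm, as the interface text tells. Its arguments: {"type":"object","properties":{"increments":{"type":"array"}},"required":["increments"]}

```bash
mkdir -p pics; cat > h.py <<'E'
import numpy as np,cv2
from rig import bot
def pose(n,s=None):
    m=bot.camera_model(n)
    K=np.array(m["intrinsics"])
    if n=="wrist":
        T=np.eye(4);T[:3,:3]=s["tcp_rot"];T[:3,3]=s["position"]
        return K,T@np.array(m["tool_from_camera"])
    R=cv2.Rodrigues(np.array(m["rvec"],float))[0];T=np.eye(4);T[:3,:3]=R;T[:3,3]=np.ravel(m["tvec"])
    return K,np.linalg.inv(T)
def onplane(K,T,uv,z):
    uv=np.atleast_2d(uv).astype(float)
    d=np.c_[uv,np.ones(len(uv))]@np.linalg.inv(K).T@T[:3,:3].T
    o=T[:3,3];return o+d*((z-o[2])/d[:,2])[:,None]
def tow(T,p): return T[:3,:3]@np.array(p)+T[:3,3]
E
python3 - <<'E'
from h import *
s=bot.read_state();print({k:np.round(v,3).tolist() for k,v in s.items()})
ims=[]
for n in("scene","side","wrist"):
    im,d=bot.capture(n);cv2.imwrite(f"pics/{n}0.png",im[...,::-1]);K,T=pose(n,s)
    print(n,T[:3,3].round(3),T[:3,:3].round(2).tolist())
    for l in("red_dot","bend","nail_head","board","pencil","nut"):
        print(n,l,[(np.round(tow(T,r["at"]),3).tolist(),round(r["conf"],2)) for r in bot.spot_in(l,n)[:2]])
E
```

```text
{'time_s': 0.0, 'joint_positions': [-79.784, 30.276, 82.156, 0.001, 67.689, -10.226], 'qvel': [0.031, 0.066, 0.088, 0.058, -0.02, -0.016], 'tau': [-0.002, -44.005, -17.659, 0.063, 0.058, -0.0], 'position': [0.218, -0.585, 0.222], 'tcp_rot': [[0.937, 0.349, -0.0], [0.349, -0.937, 0.002], [0.0, -0.002, -1.0]], 'force': [-0.382, 0.124, 0.569], 'moment': [0.015, -0.028, 0.02], 'grasp_force': 0.0, 'opening': 0.999}
scene [-0.122  0.741  0.58 ] [[-0.8, -0.27, 0.54], [-0.61, 0.37, -0.7], [-0.01, -0.89, -0.46]]
scene red_dot []
scene bend [([0.518, -0.146, 0.034], 0.54), ([0.475, -0.196, 0.036], 0.36)]
scene nail_head []
scene board [([0.464, -0.043, 0.022], 0.76), ([0.482, -0.061, 0.03], 0.2)]
scene pencil [([0.473, -0.2, 0.035], 0.56)]
scene nut []
side [ 0.487 -1.108  1.027] [[1.0, 0.02, -0.0], [0.02, -0.67, 0.74], [0.02, -0.74, -0.67]]
side red_dot [([0.43, -0.028, 0.042], 0.66)]
side bend [([0.524, -0.164, 0.037], 0.86)]
side nail_head []
side board [([0.495, -0.134, 0.033], 0.7)]
side pencil [([0.479, -0.212, 0.039], 0.69)]
side nut []
wrist [ 0.297 -0.556  0.383] [[0.35, -0.89, -0.28], [-0.94, -0.33, -0.1], [-0.0, 0.3, -0.95]]
wrist red_dot []
wrist bend []
wrist nail_head []
wrist board []
wrist pencil []
wrist nut []
```

View pics/scene0.png

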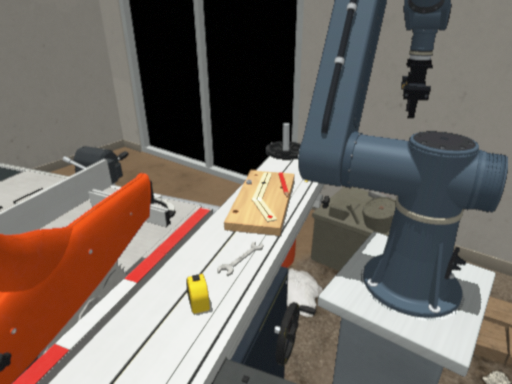

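View pics/side0.png

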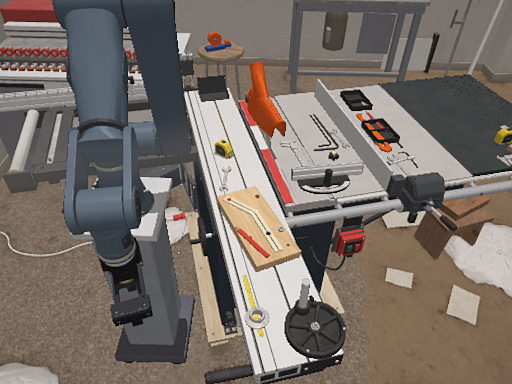

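Call:
move_arm(
  increments=[
    {"xyz": [30,-24,0],"grip": 0},
    {"xyz": [30,-24,0],"grip": 0},
    {"xyz": [30,-24,0],"grip": 0},
    {"xyz": [30,-24,0],"grip": 0},
    {"xyz": [30,-24,0],"grip": 0},
  ],
)

```text
schema error: expected keys xyz, roll, grip
```

Call:
move_arm(
  increments=[
    {"xyz": [30,-24,0],"grip": 0},
    {"xyz": [30,-24,0],"grip": 0},
    {"xyz": [30,-24,0],"grip": 0},
    {"xyz": [30,-24,0],"grip": 0},
    {"xyz": [30,-24,0],"grip": 0},
  ],
)

```text
schema error: expected keys xyz, roll, grip
```

Call:
move_arm(
  increments=[
    {"xyz": [30,-24,-5],"grip": 0},
    {"xyz": [30,-24,-5],"grip": 0},
    {"xyz": [30,-24,-5],"grip": 0},
    {"xyz": [10,-5,-5],"grip": 0},
    {"xyz": [0,0,0],"grip": 0},
  ],
)

```text
schema error: expected keys xyz, roll, grip
```

```bash
python3 - <<'E'
from h import *
s=bot.read_state();print({k:np.round(v,3).tolist() for k,v in s.items()})
n="wrist"
im,d=bot.capture(n);cv2.imwrite(f"pics/{n}1.png",im[...,::-1]);K,T=pose(n,s);np.savez("w1",im=im,d=d,K=K,T=T)
for l in("red_dot","bend","nail_head","board","pencil","nut"):
        print(n,l,[(np.round(tow(T,r["at"]),3).tolist(),round(r["conf"],2),(K@np.array(r["at"])/r["at"][2])[:2].round(0)) for r in bot.spot_in(l,n)[:2]])
E
```

```text
{'time_s': 1.05, 'joint_positions': [-79.785, 30.223, 82.086, -0.0, 67.69, -10.226], 'qvel': [0.064, -0.059, -0.001, -0.013, 0.039, 0.012], 'tau': [-0.001, -44.003, -17.699, 0.063, 0.05, -0.0], 'position': [0.218, -0.586, 0.223], 'tcp_rot': [[0.937, 0.349, -0.0], [0.349, -0.937, -0.0], [-0.0, 0.0, -1.0]], 'force': [-0.2, 0.416, -0.5], 'moment': [-0.039, -0.028, -0.053], 'grasp_force': 0.0, 'opening': 0.999}
wrist red_dot []
wrist bend []
wrist nail_head []
wrist board []
wrist pencil []
wrist nut []
```

View pics/wrist1.png

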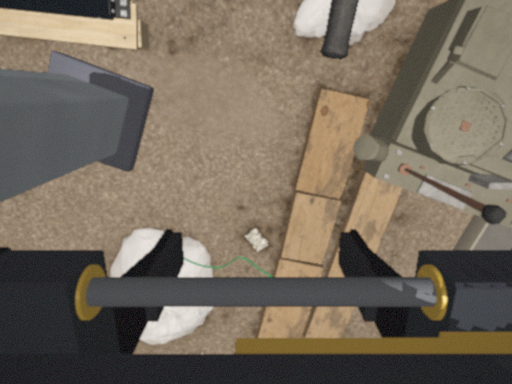

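Call:
move_arm(
  increments=[
    {"xyz": [30,-24,0],"roll": 0,"grip": 0},
    {"xyz": [30,-24,0],"roll": 0,"grip": 0},
    {"xyz": [30,-24,0],"roll": 0,"grip": 0},
    {"xyz": [30,-24,0],"roll": 0,"grip": 0},
    {"xyz": [30,-24,0],"roll": 0,"grip": 0},
  ],
)

```text
time_s: 1.82
position: [0.3175, -0.4193, 0.2226]
tcp_rot: [[0.937, 0.349, 0.0], [0.349, -0.937, -0.0], [0.0, 0.0, -1.0]]
force: [1.2, 0.3, 0.9]
opening: 0.709
grasp_force: 0.0
```

Call:
move_arm(
  increments=[
    {"xyz": [30,-24,0],"roll": 0,"grip": 0},
    {"xyz": [30,-24,0],"roll": 0,"grip": 0},
    {"xyz": [30,-24,0],"roll": 0,"grip": 0},
    {"xyz": [30,-24,0],"roll": 0,"grip": 0},
    {"xyz": [30,-24,0],"roll": 0,"grip": 0},
  ],
)

```text
time_s: 2.23
position: [0.4163, -0.2544, 0.2228]
tcp_rot: [[0.937, 0.349, 0.001], [0.349, -0.937, -0.0], [0.0, 0.001, -1.0]]
force: [1.2, 0.1, 0.1]
opening: 0.323
grasp_force: 0.0
```

Call:
move_arm(
  increments=[
    {"xyz": [20,-30,-10],"roll": 0,"grip": 0},
    {"xyz": [10,-30,-10],"roll": 0,"grip": 0},
    {"xyz": [0,-30,-10],"roll": 0,"grip": 0},
    {"xyz": [0,0,0],"roll": 0,"grip": 0},
    {"xyz": [0,0,0],"roll": 0,"grip": 0},
  ],
)

```text
time_s: 2.65
position: [0.4122, -0.1599, 0.2533]
tcp_rot: [[0.936, 0.352, 0.001], [0.352, -0.936, -0.001], [0.001, 0.001, -1.0]]
force: [-0.2, 0.0, -0.1]
opening: 0.021
grasp_force: 0.0
```

```bash
python3 - <<'E'
from h import *
s=bot.read_state();print({k:np.round(v,3).tolist() for k,v in s.items()})
n="wrist"
im,d=bot.capture(n);cv2.imwrite(f"pics/{n}2.png",im[...,::-1]);K,T=pose(n,s);np.savez("w2",im=im,d=d,K=K,T=T)
for l in("red_dot","bend","nail_head","board","pencil","nut"):
        print(n,l,[(np.round(tow(T,r["at"]),3).tolist(),round(r["conf"],2),(K@np.array(r["at"])/r["at"][2])[:2].round(0)) for r in bot.spot_in(l,n)[:2]])
E
```

```text
{'time_s': 2.65, 'joint_positions': [-35.736, 13.542, 104.948, -0.012, 61.414, 33.67], 'qvel': [-2.238, 2.006, -2.069, -0.395, -1.223, -0.15], 'tau': [0.909, -29.208, -15.402, 0.144, 0.178, 0.019], 'position': [0.412, -0.16, 0.253], 'tcp_rot': [[0.936, 0.352, 0.001], [0.352, -0.936, -0.001], [0.001, 0.001, -1.0]], 'force': [-0.225, 0.039, -0.103], 'moment': [-0.067, -0.009, -0.047], 'grasp_force': 0.0, 'opening': 0.021}
wrist red_dot [([0.431, -0.027, 0.041], 0.66, array([155., 109.])), ([0.499, -0.099, 0.029], 0.49, array([236.,  73.]))]
wrist bend [([0.531, -0.153, 0.038], 0.7, array([292.,  62.]))]
wrist nail_head [([0.532, -0.174, 0.036], 0.77, array([310.,  69.]))]
wrist board [([0.498, -0.102, 0.03], 0.8, array([238.,  75.]))]
wrist pencil [([0.482, -0.214, 0.04], 0.96, array([325., 125.])), ([0.526, -0.152, 0.034], 0.28, array([289.,  67.]))]
wrist nut [([0.575, -0.15, 0.04], 0.56, array([306.,  19.]))]
```

View pics/wrist2.png

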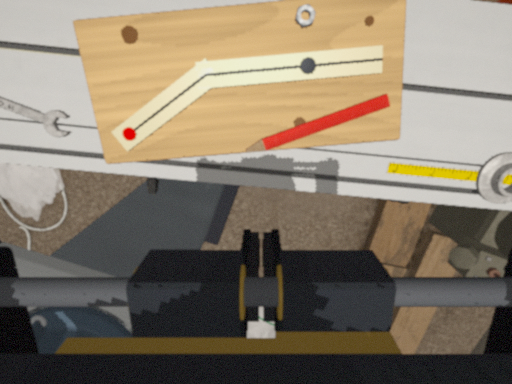

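The picture shows the red dot at (129,134), the bend at about (209,74) and the nail head at (308,66). The pencil runs below the strip and the nut sits above it. I'll locate these points exactly.

```bash
cat > m.py <<'E'
from h import *
def meas(f,dot,bend,nail):
    z=np.load(f);im=z["im"].astype(int);d=z["d"];K=z["K"];T=z["T"]
    r,g,b=im[...,0],im[...,1],im[...,2]
    def cen(mask,p,R=18):
        n,l,st,c=cv2.connectedComponentsWithStats(mask.astype(np.uint8))
        yy,xx=np.mgrid[:384,:512];near=(np.hypot(xx-p[0],yy-p[1])<R)
        k=np.argmax([0]+[((l==i)&near).sum() for i in range(1,n)]);return c[k],st[k,4]
    cd,a1=cen((r>150)&(g<90)&(b<90),dot,8)
    dark=cv2.morphologyEx((im.max(2)<110).astype(np.uint8),cv2.MORPH_OPEN,np.ones((5,5)))
    cn,a2=cen(dark>0,nail)
    P=onplane(K,T,[cd,bend,cn],.036)
    print("px",cd,a1,cn,a2)
    cream=((r>215)&(g>210)&(b>150)&(b<235)&(r-b>15))
    print("dot,bend0,nail",P.round(4).tolist())
    A,B=P[0],P[2]
    # depth check
    for c in(cd,cn):
        u,v=c.round().astype(int);q=d[v,u]*(np.linalg.inv(K)@[c[0],c[1],1]);print("depth pt",tow(T,q).round(4))
    # fit line along cream strip b and a: mean edge midline
    yy,xx=np.nonzero(cream);W=onplane(K,T,np.c_[xx,yy],.036)[:,:2]
    def fit(p,q,ta,tb):
        for _ in range(4):
            u=(q-p)/np.linalg.norm(q-p);n=np.array([-u[1],u[0]]);t=(W-p)@u;s=(W-p)@n
            m=(t>ta)&(t<tb)&(abs(s)<.02);ts=np.arange(ta,tb,.004)
            mid=[(np.percentile(s[m&(abs(t-x)<.003)],2)+np.percentile(s[m&(abs(t-x)<.003)],98))/2 for x in ts if (m&(abs(t-x)<.003)).sum()>8]
            tt=[x for x in ts if (m&(abs(t-x)<.003)).sum()>8]
            k=np.polyfit(tt,mid,1);p,q=p+n*np.polyval(k,0),q+n*np.polyval(k,np.linalg.norm(q-p))
        w=np.percentile(s[m],98)-np.percentile(s[m],2);return p,(q-p)/np.linalg.norm(q-p),w
    pa,ua,wa=fit(A[:2],P[1,:2],.012,.095);pb,ub,wb=fit(B[:2],P[1,:2],-.05,.08)
    ub=-ub;s=np.linalg.solve(np.c_[ua,-ub],pb-pa);bd=pa+ua*s[0]
    ang=lambda u:np.degrees(np.arctan2(u[1],u[0]))
    print("bend",bd.round(4),"len",np.linalg.norm(bd-A[:2]).round(4),"nail dist",np.linalg.norm(B[:2]-bd).round(4),"w",wa.round(4),wb.round(4),"ang",ang(ua),ang(ub))
    print("offline dot,nail", np.cross(ua,A[:2]-bd).round(4),np.cross(ub,B[:2]-bd).round(4))
    return A[:2],bd,B[:2]
E
python3 -W ignore - <<'E'
from m import *
meas("w2.npz",(129,134),(209,74),(308,66))
E
```

```text
px [129.05555556 133.53703704] 108 [307.6884058   65.20289855] 138
dot,bend0,nail [[0.3925, -0.0041, 0.036], [0.4875, -0.0714, 0.036], [0.5343, -0.1702, 0.036]]
depth pt [ 0.3922 -0.0038  0.035 ]
depth pt [ 0.5344 -0.1702  0.0353]
bend [ 0.4861 -0.0681] len 0.1134 nail dist 0.1129 w 0.0262 0.0269 ang -34.54229369124453 -64.67766759596773
offline dot,nail -0.0004 -0.0001
```

Call:
move_arm(
  increments=[
    {"xyz": [6,-25,20],"roll": 0,"grip": 0},
    {"xyz": [6,-25,20],"roll": 0,"grip": 0},
    {"xyz": [6,-25,20],"roll": 0,"grip": 0},
    {"xyz": [6,-25,20],"roll": 0,"grip": 0},
    {"xyz": [6,-25,20],"roll": 0,"grip": 0},
  ],
)

```text
time_s: 3.42
position: [0.3968, -0.0332, 0.1517]
tcp_rot: [[0.938, 0.348, 0.001], [0.348, -0.938, -0.0], [0.001, 0.0, -1.0]]
force: [0.1, 0.3, -0.2]
opening: 0.006
grasp_force: 0.0
```

Call:
move_arm(
  increments=[
    {"xyz": [6,-26,20],"roll": -0.122,"grip": 0},
    {"xyz": [0,0,10],"roll": -0.122,"grip": 0},
    {"xyz": [0,0,10],"roll": -0.122,"grip": 0},
    {"xyz": [0,0,10],"roll": -0.122,"grip": 0},
    {"xyz": [0,0,0],"roll": -0.122,"grip": 0},
  ],
)

```text
time_s: 3.83
position: [0.3928, -0.0071, 0.1009]
tcp_rot: [[0.563, 0.826, -0.003], [0.826, -0.563, 0.001], [-0.001, -0.003, -1.0]]
force: [0.1, -0.4, -0.5]
opening: 0.007
grasp_force: 0.0
```

Call:
move_arm(
  increments=[
    {"xyz": [0,0,0],"roll": 0,"grip": 0},
    {"xyz": [0,0,0],"roll": 0,"grip": 0},
    {"xyz": [0,0,0],"roll": 0,"grip": 0},
  ],
)

```text
time_s: 4.08
position: [0.3937, -0.0075, 0.1026]
tcp_rot: [[0.571, 0.821, 0.001], [0.821, -0.571, -0.0], [0.0, 0.001, -1.0]]
force: [0.3, -0.1, -0.1]
opening: 0.007
grasp_force: 0.0
```

```bash
python3 - <<'E'
from h import *
s=bot.read_state();print({k:np.round(v,4).tolist() for k,v in s.items()})
n="wrist"
im,d=bot.capture(n);cv2.imwrite(f"pics/{n}3.png",im[...,::-1]);K,T=pose(n,s);np.savez("w3",im=im,d=d,K=K,T=T)
Ti=np.linalg.inv(T)
for p in([.3925,-.0041,.036],[.4861,-.0681,.036],[.5343,-.1702,.036]):
    q=K@(Ti[:3,:3]@p+Ti[:3,3]);print(q[:2]/q[2])
E
```

```text
{'time_s': 4.0833, 'joint_positions': [-17.4596, 26.6386, 120.8931, 0.0017, 32.4354, 17.3339], 'qvel': [0.1008, -0.5166, 0.1201, -0.019, 0.14, -0.6975], 'tau': [0.0052, -29.5308, -6.2931, 0.0454, 0.0149, 0.0043], 'position': [0.3937, -0.0075, 0.1026], 'tcp_rot': [[0.5706, 0.8212, 0.0006], [0.8212, -0.5706, -0.0002], [0.0002, 0.0005, -1.0]], 'force': [0.2872, -0.0576, -0.1216], 'moment': [0.0124, -0.0593, -0.0483], 'grasp_force': 0.0, 'opening': 0.0069}
[256.03343581 204.07870778]
[406.72950955 202.92332764]
[518.56630843 268.8488598 ]
```

View pics/wrist3.png

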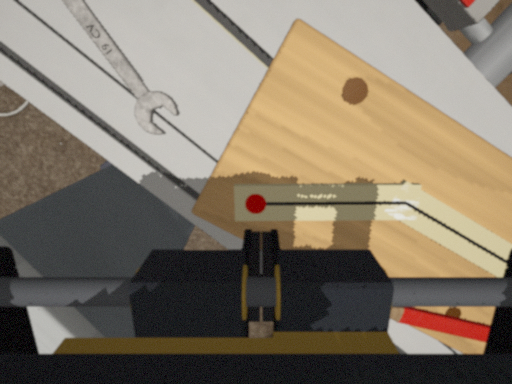

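The picture agrees with the first measurement: the dot is at (256,204) and the bend at about (406,203). Next I'll check the fingertip projection and work out the remaining shift.

```bash
python3 - <<'E'
from h import *
s=bot.read_state();z=np.load("w3.npz");K,d=z["K"],z["d"]
X=np.array(bot.camera_model("wrist")["tool_from_camera"]);Xi=np.linalg.inv(X);print(X.round(4).tolist())
for p in([0,0,0],[.0095,0,0],[0,.015,0],[0,-.015,0],[0,0,-.019]):
    q=K@(Xi[:3,:3]@p+Xi[:3,3]);print(p,(q[:2]/q[2]).round(1))
R=np.array(s["tcp_rot"]);print("to dot, tool",(R.T@(np.array([.3925,-.0041,.036])-s["position"])*1e3).round(1), np.degrees(np.arctan2(R[1,1],R[0,1])))
# points near fingertips in tool frame
yy,xx=np.mgrid[225:330:1,238:286:1];dd=d[yy,xx]
P=np.stack([(xx-K[0,2])/K[0,0]*dd,(yy-K[1,2])/K[1,1]*dd,dd],-1)@X[:3,:3].T+X[:3,3]
m=(P[...,2]>-.04)&(P[...,2]<.005)&(dd>0);Q=P[m];print(len(Q),Q.min(0).round(4),Q.max(0).round(4),np.percentile(Q,[2,98],axis=0).round(4).tolist())
E
```

```text
[[-0.0002, -0.9534, -0.3017, 0.0834], [1.0, -0.0004, 0.0004, 0.0004], [-0.0005, -0.3017, 0.9534, -0.1614], [0.0, 0.0, 0.0, 1.0]]
[0, 0, 0] [259.8 247.8]
[0.0095, 0, 0] [259.8 232.1]
[0, 0.015, 0] [286.7 247.7]
[0, -0.015, 0] [232.9 247.8]
[0, 0, -0.019] [259.7 265.4]
to dot, tool [ 2.  -2.9 66.7] -34.760100626460975
1348 [-0.0041 -0.0091 -0.0399] [0.0121 0.0098 0.0016] [[0.0036, -0.0081, -0.0391], [0.0116, 0.0089, -0.0004]]
```

Call:
move_arm(
  increments=[
    {"xyz": [1.5,-3,25],"roll": 0,"grip": 0},
    {"xyz": [0,0,25],"roll": 0,"grip": 0},
    {"xyz": [0,0,10],"roll": 0,"grip": 0},
    {"xyz": [0,0,0],"roll": 0,"grip": 0},
    {"xyz": [0,0,0],"roll": 0,"grip": 0},
  ],
)

```text
time_s: 4.55
position: [0.3916, -0.0042, 0.0424]
tcp_rot: [[0.569, 0.822, -0.001], [0.822, -0.569, 0.0], [-0.0, -0.001, -1.0]]
force: [0.1, 0.4, -0.5]
opening: 0.008
grasp_force: 0.0
```

Call:
move_arm(
  increments=[
    {"xyz": [0,0,2],"roll": 0,"grip": 0},
    {"xyz": [0,0,2],"roll": 0,"grip": 0},
    {"xyz": [0,0,0],"roll": 0,"grip": 0},
  ],
)

```text
time_s: 4.8
position: [0.3922, -0.0043, 0.039]
tcp_rot: [[0.568, 0.823, 0.002], [0.823, -0.568, -0.0], [0.0, 0.002, -1.0]]
force: [0.6, -0.1, 0.3]
opening: 0.01
grasp_force: 0.0
```

```bash
python3 - <<'E'
from h import *
s=bot.read_state();R=np.array(s["tcp_rot"]);print("to dot, tool",(R.T@(np.array([.3925,-.0041,.036])-s["position"])*1e3).round(1),np.round(s["force"],2))
E
```

```text
to dot, tool [0.3 0.2 3. ] [ 0.61 -0.08  0.31]
```

Call:
move_arm(
  increments=[
    {"xyz": [0,0,1],"roll": 0,"grip": 0},
    {"xyz": [0,0,1],"roll": 0,"grip": 0},
    {"xyz": [0,0,0],"roll": 0,"grip": 0},
    {"xyz": [0,0,0],"roll": 0,"grip": 0},
  ],
)

```text
time_s: 5.13
position: [0.3917, -0.0041, 0.0366]
tcp_rot: [[0.568, 0.823, 0.0], [0.823, -0.568, -0.0], [0.0, 0.0, -1.0]]
force: [-0.0, 0.3, 0.5]
opening: 0.003
grasp_force: 0.0
```

Call:
move_arm(
  increments=[
    {"xyz": [0,0,1],"roll": 0,"grip": 0},
    {"xyz": [0,0,0.5],"roll": 0,"grip": 0},
    {"xyz": [0,0,0],"roll": 0,"grip": 0},
    {"xyz": [0,0,0],"roll": 0,"grip": 0},
  ],
)

```text
time_s: 5.47
position: [0.3917, -0.0041, 0.0351]
tcp_rot: [[0.568, 0.823, 0.0], [0.823, -0.568, -0.0], [0.0, 0.0, -1.0]]
force: [-0.4, -0.2, 1.9]
opening: 0.008
grasp_force: 1.1
```

Call:
move_arm(
  increments=[
    {"xyz": [0,0,0.5],"roll": 0,"grip": 0},
    {"xyz": [0,0,0],"roll": 0,"grip": 0},
    {"xyz": [0,1,0],"roll": 0,"grip": 0},
    {"xyz": [0,3,0],"roll": 0,"grip": 0},
    {"xyz": [0,4,0],"roll": 0,"grip": 0},
  ],
)

```text
time_s: 5.88
position: [0.3966, -0.0081, 0.0345]
tcp_rot: [[0.568, 0.823, -0.003], [0.823, -0.568, 0.001], [-0.001, -0.004, -1.0]]
force: [-2.3, 1.4, 3.4]
opening: 0.005
grasp_force: 1.7
```

Call:
move_arm(
  increments=[
    {"xyz": [0,4,0],"roll": 0,"grip": 0},
    {"xyz": [0,4,0],"roll": 0,"grip": 0},
    {"xyz": [0,4,0],"roll": 0,"grip": 0},
    {"xyz": [0,4,0],"roll": 0,"grip": 0},
    {"xyz": [0,4,0],"roll": 0,"grip": 0},
  ],
)

```text
time_s: 6.3
position: [0.415, -0.0203, 0.0345]
tcp_rot: [[0.568, 0.823, -0.0], [0.823, -0.568, 0.0], [-0.0, -0.0, -1.0]]
force: [-1.6, 2.6, 3.5]
opening: 0.002
grasp_force: 1.8
```

Call:
move_arm(
  increments=[
    {"xyz": [0,4,0],"roll": 0,"grip": 0},
    {"xyz": [0,4,0],"roll": 0,"grip": 0},
    {"xyz": [0,4,0],"roll": 0,"grip": 0},
    {"xyz": [0,4,0],"roll": 0,"grip": 0},
    {"xyz": [0,4,0],"roll": 0,"grip": 0},
  ],
)

```text
time_s: 6.72
position: [0.4315, -0.0316, 0.0346]
tcp_rot: [[0.568, 0.823, -0.0], [0.823, -0.568, 0.0], [-0.0, -0.0, -1.0]]
force: [-2.6, 1.7, 3.1]
opening: 0.004
grasp_force: 1.8
```

Call:
move_arm(
  increments=[
    {"xyz": [0.2,4,0],"roll": 0,"grip": 0},
    {"xyz": [0.2,4,0],"roll": 0,"grip": 0},
    {"xyz": [0,4,0],"roll": 0,"grip": 0},
    {"xyz": [0,4,0],"roll": 0,"grip": 0},
    {"xyz": [0,4,0],"roll": 0,"grip": 0},
  ],
)

```text
time_s: 7.13
position: [0.4482, -0.0426, 0.0346]
tcp_rot: [[0.568, 0.823, -0.0], [0.823, -0.568, 0.0], [-0.0, -0.0, -1.0]]
force: [-2.5, 2.3, 4.1]
opening: 0.005
grasp_force: 1.8
```

Call:
move_arm(
  increments=[
    {"xyz": [0,4,0],"roll": 0,"grip": 0},
    {"xyz": [0,4,0],"roll": 0,"grip": 0},
    {"xyz": [0,4,0],"roll": 0,"grip": 0},
    {"xyz": [0,4,0],"roll": 0,"grip": 0},
    {"xyz": [0,4,0],"roll": 0,"grip": 0},
  ],
)

```text
time_s: 7.55
position: [0.4646, -0.054, 0.0346]
tcp_rot: [[0.568, 0.823, 0.0], [0.823, -0.568, 0.0], [0.0, 0.0, -1.0]]
force: [-1.7, 1.8, 4.6]
opening: 0.009
grasp_force: 1.9
```

```bash
cat > to.py <<'E'
from h import *
import sys
s=bot.read_state();R=np.array(s["tcp_rot"])
for n,p in(("bend",[.4861,-.0681,.036]),("nail",[.5343,-.1702,.036])):print(n,(R.T@(np.array(p)-s["position"])*1e3).round(1))
print(np.round(s["force"],2),np.round(s["position"],4),s["time_s"],"yaw y",np.degrees(np.arctan2(R[1,1],R[0,1])).round(2))
E
python3 to.py
```

```text
bend [ 0.6 25.7 -1.4]
nail [-56.1 123.3  -1.4]
[-1.67  1.82  4.57] [ 0.4646 -0.054   0.0346] 7.55 yaw y -34.61
```

Call:
move_arm(
  increments=[
    {"xyz": [0.2,4,0],"roll": 0,"grip": 0},
    {"xyz": [0.2,4,0],"roll": 0,"grip": 0},
    {"xyz": [0,4,0],"roll": 0,"grip": 0},
    {"xyz": [0,4,0],"roll": 0,"grip": 0},
    {"xyz": [0,4,0],"roll": 0,"grip": 0},
  ],
)

```text
time_s: 7.97
position: [0.4814, -0.065, 0.0346]
tcp_rot: [[0.568, 0.823, 0.0], [0.823, -0.568, -0.0], [0.0, 0.0, -1.0]]
force: [-1.6, 1.5, 4.3]
opening: 0.006
grasp_force: 1.9
```

Call:
move_arm(
  increments=[
    {"xyz": [0,3,0],"roll": 0,"grip": 0},
    {"xyz": [0,2,0],"roll": 0,"grip": 0},
    {"xyz": [0,0,0],"roll": 0.05,"grip": 0},
    {"xyz": [0,0,0],"roll": 0.095,"grip": 0},
    {"xyz": [0,0,0],"roll": 0.095,"grip": 0},
  ],
)

```text
time_s: 8.38
position: [0.4868, -0.0685, 0.0348]
tcp_rot: [[0.75, 0.661, 0.003], [0.661, -0.75, -0.002], [0.002, 0.003, -1.0]]
force: [-1.0, -0.7, 3.8]
opening: 0.006
grasp_force: 1.7
```

Call:
move_arm(
  increments=[
    {"xyz": [0,0,0],"roll": 0.095,"grip": 0},
    {"xyz": [0,0,0],"roll": 0.095,"grip": 0},
    {"xyz": [0,0,0],"roll": 0.095,"grip": 0},
    {"xyz": [0,0,0],"roll": 0,"grip": 0},
  ],
)

```text
time_s: 8.72
position: [0.4873, -0.0688, 0.0349]
tcp_rot: [[0.905, 0.426, 0.004], [0.426, -0.905, -0.002], [0.003, 0.004, -1.0]]
force: [0.4, 0.1, 3.5]
opening: 0.006
grasp_force: 1.5
```

```bash
python3 to.py; python3 - <<'E'
from h import *
s=bot.read_state();im,d=bot.capture("wrist");K,T=pose("wrist",s);np.savez("w4",im=im,d=d,K=K,T=T)
Ti=np.linalg.inv(T);im=im[...,::-1].copy()
for p in([.4861,-.0681,.0346],[.5343,-.1702,.0346],[.3925,-.0041,.0346]):
    q=K@(Ti[:3,:3]@p+Ti[:3,3]);q=q[:2]/q[2];print(q);cv2.drawMarker(im,tuple(int(v) for v in q),(0,255,0),0,10)
cv2.imwrite("pics/w4.png",im)
E
```

```text
bend [-0.8 -1.1 -1.1]
nail [ -0.7 111.8  -0.7]
[0.36 0.12 3.51] [ 0.4873 -0.0688  0.0349] 8.7167 yaw y -64.78
[257.97284813 249.21226548]
[459.52649809 248.6115915 ]
[ 98.15528777 334.29317688]
```

View pics/w4.png

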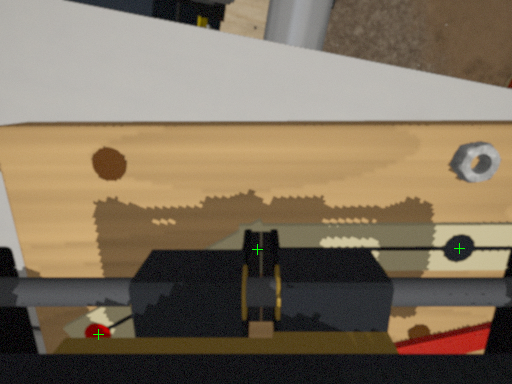

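The fingertips rest on the line at the bend, and the nail head (459,248) sits on the predicted mark, so the board has not moved. I'll run on to the nail.

Call:
move_arm(
  increments=[
    {"xyz": [-0.3,2,0],"roll": 0,"grip": 0},
    {"xyz": [-0.3,3,0],"roll": 0,"grip": 0},
    {"xyz": [0,4,0],"roll": 0,"grip": 0},
    {"xyz": [0,4,0],"roll": 0,"grip": 0},
    {"xyz": [0,4,0],"roll": 0,"grip": 0},
  ],
)

```text
time_s: 9.18
position: [0.4912, -0.0832, 0.0344]
tcp_rot: [[0.904, 0.428, -0.002], [0.428, -0.904, 0.001], [-0.001, -0.002, -1.0]]
force: [-1.4, 3.0, 4.3]
opening: 0.006
grasp_force: 2.1
```

Call:
move_arm(
  increments=[
    {"xyz": [0,4,0],"roll": 0,"grip": 0},
    {"xyz": [0,4,0],"roll": 0,"grip": 0},
    {"xyz": [0,4,0],"roll": 0,"grip": 0},
    {"xyz": [0,4,0],"roll": 0,"grip": 0},
    {"xyz": [0,4,0],"roll": 0,"grip": 0},
  ],
)

```text
time_s: 9.6
position: [0.5005, -0.1017, 0.0345]
tcp_rot: [[0.904, 0.428, -0.0], [0.428, -0.904, 0.0], [-0.0, -0.0, -1.0]]
force: [-1.5, 2.8, 4.2]
opening: 0.005
grasp_force: 2.0
```

Call:
move_arm(
  increments=[
    {"xyz": [0,4,0],"roll": 0,"grip": 0},
    {"xyz": [0,4,0],"roll": 0,"grip": 0},
    {"xyz": [0,4,0],"roll": 0,"grip": 0},
    {"xyz": [0,4,0],"roll": 0,"grip": 0},
    {"xyz": [0,4,0],"roll": 0,"grip": 0},
  ],
)

```text
time_s: 10.02
position: [0.5091, -0.1198, 0.0345]
tcp_rot: [[0.904, 0.428, -0.0], [0.428, -0.904, 0.0], [-0.0, -0.0, -1.0]]
force: [-1.7, 2.7, 4.0]
opening: 0.008
grasp_force: 2.0
```

```bash
python3 to.py; python3 - <<'E'
from h import *
s=bot.read_state();im,d=bot.capture("wrist");K,T=pose("wrist",s)
Ti=np.linalg.inv(T);p=[.5343,-.1702,.0346];q=K@(Ti[:3,:3]@p+Ti[:3,3]);q=q[:2]/q[2];print(q)
dark=im.max(2)<90;c=im[int(q[1])-30:int(q[1])+30,int(q[0])-30:int(q[0])+30];o=c[...,::-1].repeat(8,0).repeat(8,1);cv2.imwrite("pics/w5.png",o)
E
```

```text
bend [  1.3 -56.6  -1.5]
nail [ 1.2 56.3 -1.5]
[-1.67  2.73  3.96] [ 0.5091 -0.1198  0.0345] 10.0167 yaw y -64.69
[361.29503531 246.23377604]
```

View pics/w5.png

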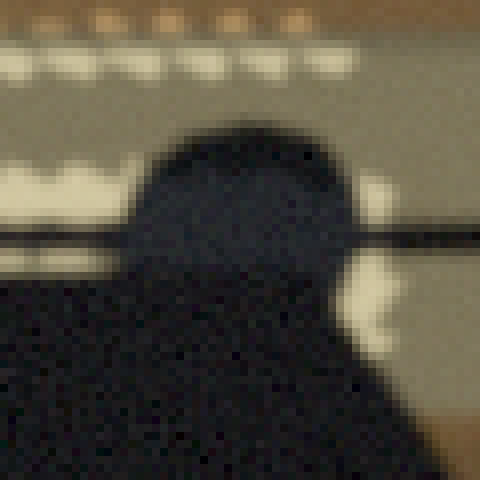

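The nail and line sit within half a pixel of the prediction, so I'll carry on with the remaining 56 mm.

Call:
move_arm(
  increments=[
    {"xyz": [0.2,4,0],"roll": 0,"grip": 0},
    {"xyz": [0.2,4,0],"roll": 0,"grip": 0},
    {"xyz": [0.2,4,0],"roll": 0,"grip": 0},
    {"xyz": [0.1,4,0],"roll": 0,"grip": 0},
    {"xyz": [0,4,0],"roll": 0,"grip": 0},
  ],
)

```text
time_s: 10.48
position: [0.5184, -0.1376, 0.0346]
tcp_rot: [[0.904, 0.428, 0.0], [0.428, -0.904, -0.0], [0.0, 0.0, -1.0]]
force: [-1.1, 2.0, 3.6]
opening: 0.002
grasp_force: 2.0
```

Call:
move_arm(
  increments=[
    {"xyz": [0,4,0],"roll": 0,"grip": 0},
    {"xyz": [0,4,0],"roll": 0,"grip": 0},
    {"xyz": [0,4,0],"roll": 0,"grip": 0},
    {"xyz": [0,4,0],"roll": 0,"grip": 0},
    {"xyz": [0,4,0],"roll": 0,"grip": 0},
  ],
)

```text
time_s: 10.9
position: [0.5268, -0.1557, 0.0345]
tcp_rot: [[0.904, 0.428, -0.0], [0.428, -0.904, 0.0], [-0.0, -0.0, -1.0]]
force: [-0.6, 2.1, 4.1]
opening: 0.008
grasp_force: 1.9
```

```bash
python3 to.py
```

```text
bend [  0.6 -96.6  -1.5]
nail [ 0.5 16.3 -1.5]
[-0.58  2.11  4.13] [ 0.5268 -0.1557  0.0345] 10.9 yaw y -64.69
```

Call:
move_arm(
  increments=[
    {"xyz": [0,4,0],"roll": 0,"grip": 0},
    {"xyz": [0,4,0],"roll": 0,"grip": 0},
    {"xyz": [0,3,0],"roll": 0,"grip": 0},
    {"xyz": [0,2,0],"roll": 0,"grip": 0},
    {"xyz": [0,1,0],"roll": 0,"grip": 0},
  ],
)

```text
time_s: 11.32
position: [0.5329, -0.1683, 0.0346]
tcp_rot: [[0.904, 0.427, 0.0], [0.427, -0.904, -0.0], [0.0, 0.0, -1.0]]
force: [-1.1, 2.2, 3.9]
opening: 0.007
grasp_force: 1.9
```

Call:
move_arm(
  increments=[
    {"xyz": [0,0,0],"roll": 0,"grip": 0},
    {"xyz": [0,0,0],"roll": 0,"grip": 0},
    {"xyz": [0,0,0],"roll": 0,"grip": 0},
    {"xyz": [0,0,0],"roll": 0,"grip": 0},
    {"xyz": [0,0,0],"roll": 0,"grip": 0},
  ],
)

```text
time_s: 11.73
position: [0.533, -0.1684, 0.0347]
tcp_rot: [[0.904, 0.428, 0.001], [0.428, -0.904, -0.001], [0.0, 0.001, -1.0]]
force: [-1.6, -1.0, 4.5]
opening: 0.002
grasp_force: 1.8
```

```bash
python3 to.py; python3 - <<'E'
from h import *
s=bot.read_state();im,d=bot.capture("wrist");cv2.imwrite("pics/w6.png",im[...,::-1])
E
```

```text
bend [   0.5 -110.7   -1.4]
nail [ 0.4  2.2 -1.3]
[-1.57 -0.98  4.53] [ 0.533  -0.1684  0.0347] 11.7333 yaw y -64.67
```

View pics/w6.png

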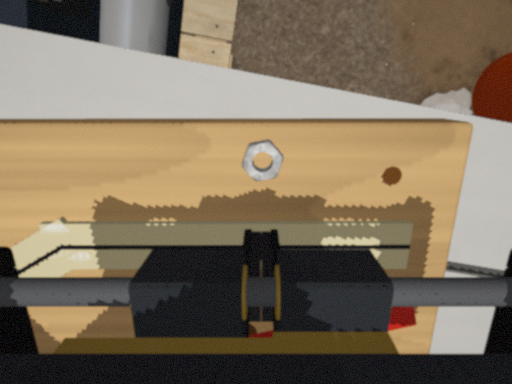

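The nail head is fully covered by the fingertips at (261,246). They are about 2 mm short of its centre, so I'll make one small correction.

Call:
move_arm(
  increments=[
    {"xyz": [0,1,0],"roll": 0,"grip": 0},
    {"xyz": [0,0.7,0],"roll": 0,"grip": 0},
    {"xyz": [0,0,0],"roll": 0,"grip": 0},
    {"xyz": [0,0,0],"roll": 0,"grip": 0},
    {"xyz": [0,0,0],"roll": 0,"grip": 0},
  ],
)

```text
time_s: 12.2
position: [0.5331, -0.169, 0.0344]
tcp_rot: [[0.904, 0.428, -0.001], [0.428, -0.904, 0.001], [-0.0, -0.001, -1.0]]
force: [-0.3, 2.9, 3.8]
opening: 0.001
grasp_force: 2.0
```

```bash
python3 to.py; python3 -c "
from rig import bot
print(bot.hand_in())"
```

```text
bend [   0.7 -111.3   -1.4]
nail [ 0.6  1.6 -1.6]
[-0.32  2.95  3.75] [ 0.5331 -0.169   0.0344] 12.2 yaw y -64.69
the job is handed in; nothing more can be done
None
```

I ran the fingertips lightly (about 2–5 N) along the line from the red dot round the bend to the nail head, where they now rest about 1.6 mm short of its centre by my measurement; I handed it in at 12 s and got no verdict back.

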